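# Open the label printer by its flush cover release

## Robot

A 6-joint arm with a two-finger parallel gripper is mounted at the origin on the work surface. World frame = base frame: x ahead of the robot, y to its left, z up, the work surface at z = 0. Lengths are in m, angles in rad, forces in N, time in s.
With the tool pointing down it reaches from about 0.4 to 0.825 m from the base axis. Payload 7 kg.
Tool frame: the origin (TCP) lies on the centre line of the jaws, within the pads' length; the fingertips stand ahead of it and the grasp point (between the pads) lies 11 mm behind it (arm.tips_ahead is the z of the fingertips in the tool frame, in m); z points along the fingers, y is the direction in which the jaws open and shut (so a half turn about z gives the same grasp; the last joint's range is limited). The gripper opens to 88 mm and grips with 3 to 60 N. Pads are 19 mm wide; open, the fingers measure 130 mm over their backs; the gripper's body (78 mm by 193 mm) begins 47 mm behind the grasp point.
Start: joints at [-0.893, 0.359, 0.012, 0, -1.224, -0.288], TCP at [0.256, -0.624, 0.235] pointing down, gripper open.
Joint ranges: [-3.07, 3.07], [-1.43, 2.12], [-1.02, 1.25], [-3.03, 1.67], [-3.05, -0], [-3.03, 3.03]. Speed limits (rad/s): [2.39, 2.39, 3.01, 3.14, 3.14, 3.14].

## Interface

Orientations are given as [roll, pitch, yaw] about the fixed x, y, z axes, in that order (R = Rz(yaw) Ry(pitch) Rx(roll)).
In Python, from station import get_state, optics, arm gives the robot as it stands.
- The arm moves only by the tool carry_out, never from a script. Its argument "plan" is a list of rows, each a list of 7 numbers: the shift along the world's x, y, z each as a share of 25 mm, from -1 to 1, then the turn, a rotation vector about the world's x, y, z each as a share of 90 degrees, from -1 to 1, then the finger opening in mm, from 0 to 87.6. A call has 1 to 8 rows; each row shifts and turns the commanded pose from where the row before left it; what a row does not reach is not made up. A row lasts 1/10 s, in which the tool goes at most 50 mm and 8.59 degrees, less where a joint would pass 70% of its speed; a pose out of reach is approached as far as the arm can. A call with a number of a shift or a turn outside -1 to 1 is refused whole. A call with a gripper value outside its range is refused whole. The fingers move at their own pace and stop on an object; "newtons" is the grip in N (left out, the last holds). Time passes only in rows, so rows that do not move let the fingers close. It gives the time, the measured TCP pose, the force and the opening at its end, in the units of the state.
- get_state(): the state, without advancing time (a new reading comes with each control period).
- optics.grab_frame(name): name is "side" or "top" or "wrist"; returns the picture (420x560x3 uint8, blue, green, red); there is no depth.
- optics.calibration(name): a dict with "fov_y" (degrees; the focal length in pixels is half the picture's height over the tangent of half this angle, whatever the lens; pixels are square), "cx", "cy" (the principal point, pixels), "position" and "orientation" of the camera in the world. Camera axes: x right, y up, looking along -z (the intrinsics and any distortion apply to the point x, -y, -z); pixel columns grow to the right and rows downward; lengths in m; the calibration is good to about 2 mm. A picture is of the moment at which its call begins: read the wrist's pose just before it. calibration takes no time and is no camera call; for the wrist camera it gives the pose at the moment of the call.
- arm.job_done(): hands the job in, once; it reports no verdict.
The state is a dict: "t": time; "q": joint angles; "qd": joint speeds; "joint_efforts": joint torques, N m; "eef_pos": TCP position; "ee_rot": TCP orientation; "force": force on the tool from outside, world axes, zero at the start; "moment": the same for the moment, N m; "width": finger opening in m.
Only numpy, scipy, OpenCV 4.12 (cv2) and the standard library are available. Lean on these libraries where they do the work, as an engineer would, in place of code of your own. Each camera call takes 0.05 s, during which the arm holds its last target. There are 200 camera calls.

## Task

The label printer on the library desk is due for a new roll. Feel along the flat front deck of the printer for the flush cover release, press it in so that the cover springs up, then push the cover back until it stands fully open. Pick nothing up, and leave the other things on the desk where they are.

Things in the scene. Friction and masses are not known exactly. Their poses are not given: they have to be found in the camera images.
- printer: Grey desktop label printer, fixed to the desk, 215 mm deep (x), 236 mm wide (y), 150 mm high; origin at the centre of its underside. Its x axis points level from its front (the side near the robot) to its rear, y to its left, z up. Its flat top is, from front to rear: a fixed level deck 66 mm deep over the whole width, top 150 mm above the desk; an 8 mm label slot with a 2 mm steel tear bar along it; and the hinged cover, 133 mm deep, flush with the deck.
- deck_mid (a point): Middle of the printer's front deck, on its top face: 74.5 mm in front of the printer's origin, 150 mm above the desk, axes as the printer's. The cover release lies on the line through this point along the printer's y; its centre is anywhere up to 30 mm to either side of this point, different from printer to printer, and is not reported: find it by feel or by eye. The rest of the deck is hard.
- release (a joint): The cover release: a flat grey push plate of the deck's own colour, 43 mm (printer x) by 47 mm (printer y), in a 46 by 50 mm opening of the deck, its face 2 mm below the deck, with three faint ribs. It presses straight down against a spring. Value in m: 0 at rest, 0.006 fully in; it starts to give at 1.8 N and takes 6 N fully in. The catch lets go at about 0.004; the plate springs back when let go.
- cover (a joint): Opening angle of the cover in rad: 0 shut and caught, 1.65 at its stop (just past upright). When the catch lets go, the spring lifts the cover by itself to about 1.0 to 1.2, where its stiff hinge holds it; from there it stays wherever it is left and takes about 1 to 2 N to push, 60 mm from the hinge. It cannot be opened while caught.
- cover_edge (a point): Middle of the cover's front edge (the edge that rises), in the middle of its 6 mm thickness; 133.5 mm from the hinge. The cover is 220 mm wide.
- cover_hinge (a point): Middle of the cover's hinge line, which runs along the printer's y at the rear: 100 mm behind the printer's origin, 146 mm above the desk, axes as the printer's.
- stapler: Dark stapler, 150 x 36 x 58 mm, loose, beside the printer's left side; origin under its middle.
- spare_roll: Spare label roll standing on end, 64 mm across, 104 mm high, loose, beside the printer's right side; origin under its middle.
- stamp: Self-inking hand stamp, 34 x 50 mm, 98 mm high, loose, near the printer's front right corner; origin under its middle.
- pen_cup: Dark metal pen cup with pens, 76 mm across, about 150 mm high, loose, beyond the printer; origin under its middle.
- tape: Black tape dispenser, 150 x 58 x 79 mm, loose, well to the right of the printer; origin under its middle.
- books: Three books in a pile, 205 x 140 x 72 mm, loose, well to the left of the printer; origin under the middle.
- scanner: Black hand scanner on its round-footed stand, foot 116 mm across, about 175 mm high, loose, far right of the robot; origin under the foot's centre.

How it is judged:
By the outcome, as a careful person would: the job done as asked, in the order asked, and still so for the second after the job is handed in, with the robot touching nothing.
It also fails if it takes over 54 s, if anything falls off the work surface, if the arm or the gripper's body presses on something with over 40 N, if the wrist force passes 120 N, or if a joint passes its speed limit or range.

## Working session

There is one attempt and no reset: what is moved stays moved. The work goes in short steps, Python scripts to look and compute and a tool call to move; the robot and the scene stay as the last step left them, time stands still between calls to the robot, and variables do not carry over. Pictures are saved under pics/ and viewed, about 8 in all and at most 12, crops included, and the job is handed in when it is done.

Besides the shell and the picture viewer there is one more tool, called after ">>>" by a JSON object that holds its "method" and its "body". carry_out: Moves the arm, as the interface text tells. Its arguments: {"type":"object","properties":{"plan":{"type":"array"},"newtons":{"type":"number"}},"required":["plan"]}

```bash
ls; mkdir -p pics
python3 - <<'E'
from station import get_state, optics, arm
import cv2,numpy as np
print(get_state()); print(arm.tips_ahead)
a=[]
for n in("side","top"):
    print(n,optics.calibration(n)); cv2.imwrite(f"pics/{n}0.png",optics.grab_frame(n))
print([x for x in dir(arm) if x[0]!='_'],[x for x in dir(optics) if x[0]!='_'])
E
```

```text
pics
{'t': 0.0, 'q': array([-8.92886209e-01,  3.59409018e-01,  1.10859727e-02, -3.76430463e-04,
       -1.22408530e+00, -2.88104803e-01]), 'qd': array([ 0.00093851,  0.00131016, -0.00016191,  0.00072119, -0.00135363,
        0.00114748]), 'joint_efforts': array([-1.58138726e-03, -5.82721639e+01,  2.93051165e+01,  6.99701965e+00,
        6.65083411e-03, -1.55496036e-04]), 'eef_pos': array([ 0.25632149, -0.62393942,  0.23361542]), 'ee_rot': array([ 3.13994652e+00, -1.18795494e-04, -2.75191544e+00]), 'force': array([ 0.27866032,  0.01395608, -1.14421942]), 'moment': array([ 0.03893568, -0.02706101,  0.00050012]), 'width': 0.08758028898551388}
0.008
side {'fov_y': 48.58192472665938, 'cx': 282.4581580040388, 'cy': 211.98288824932152, 'position': array([ 0.80858267, -0.83651972,  1.10673356]), 'orientation': array([0.68752031, 0.01742946, 0.27207892])}
top {'fov_y': 52.3571018187969, 'cx': 285.2275996359096, 'cy': 209.46290524541973, 'position': array([ 0.49142966, -0.0196598 ,  1.32032166]), 'orientation': array([ 0.07733953, -0.01349528, -1.58438272])}
['Unreachable', 'job_done', 'tips_ahead'] ['calibration', 'grab_frame']
```

View pics/top0.png

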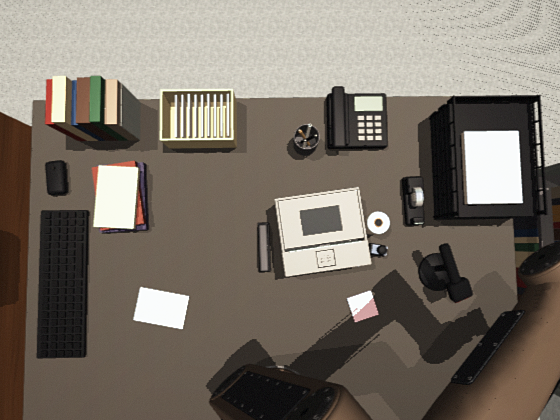

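View pics/side0.png

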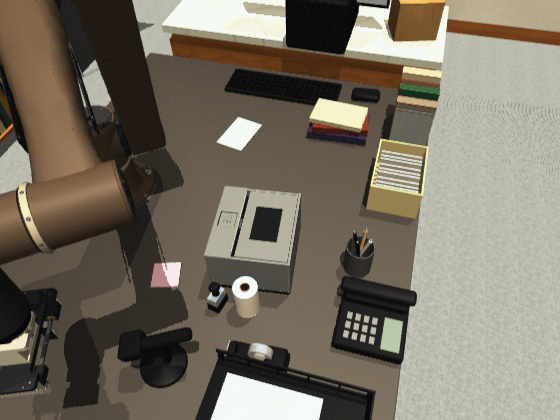

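The top view shows the printer at about (323,232), yawed slightly, with the release visible as a faint outlined plate at about (326,258). The side view shows the plate at about (228,220). The stamp and roll stand to its right and the stapler to its left.

```bash
cat > h.py <<'E'
import cv2,numpy as np
from station import get_state, optics, arm
from scipy.spatial.transform import Rotation as R
def ray(c,px):
    f=210/np.tan(np.radians(c["fov_y"]/2)); px=np.atleast_2d(px)
    d=np.c_[(px[:,0]-c["cx"])/f,-(px[:,1]-c["cy"])/f,-np.ones(len(px))]
    return R.from_euler("xyz",c["orientation"]).apply(d)
def cast(c,px,z):
    d=ray(c,px); return c["position"]+d*((z-c["position"][2])/d[:,2])[:,None]
def proj(c,P):
    f=210/np.tan(np.radians(c["fov_y"]/2))
    p=R.from_euler("xyz",c["orientation"]).inv().apply(np.atleast_2d(P)-c["position"])
    return np.c_[c["cx"]+f*p[:,0]/-p[:,2],c["cy"]-f*p[:,1]/-p[:,2]]
E
python3 - <<'E'
from h import *
im=cv2.imread("pics/top0.png"); c=optics.calibration("top")
g=cv2.cvtColor(im,cv2.COLOR_BGR2GRAY); m=np.zeros_like(g); m[180:285,268:376]=(g[180:285,268:376]>150)*255
m=cv2.morphologyEx(m,cv2.MORPH_CLOSE,np.ones((9,9))); m=cv2.morphologyEx(m,cv2.MORPH_OPEN,np.ones((25,25)))
k=max(cv2.findContours(m,0,2)[0],key=cv2.contourArea)
W=cast(c,k[:,0].astype(float),.15)
r=cv2.minAreaRect((W[:,:2]*1000).astype(np.float32)); print(r,cv2.boxPoints(r))
print("release",cast(c,[326,258],.148))
b=cv2.boxPoints(r)/1000; p=proj(c,np.c_[b,[.15]*4])
x0,y0=265,178
v=cv2.resize(im[y0:y0+105,x0:x0+130],None,fx=6,fy=5.7142857*1.05,interpolation=cv2.INTER_CUBIC)
v=cv2.resize(im[y0:y0+105,x0:x0+130],None,fx=5.5,fy=5.5,interpolation=cv2.INTER_CUBIC)
cv2.polylines(v,[np.int32((p-[x0,y0])*5.5)],True,(0,0,255),1)
cv2.imwrite("pics/c1.png",v)
s=cv2.imread("pics/side0.png"); ps=proj(optics.calibration("side"),np.c_[b,[.15]*4]); print(ps)
E
```

```text
((490.1493225097656, -147.13302612304688), (148.67376708984375, 246.54510498046875), 6.909252166748047) [[ 401.52295   -33.6982  ]
 [ 431.18164  -278.45288 ]
 [ 578.7757   -260.56784 ]
 [ 549.117     -15.813171]]
release [[ 0.44766329 -0.14631034  0.148     ]]
[[225.40025219 185.84426451]
 [202.65293563 258.86448316]
 [261.94089409 265.9987357 ]
 [277.86532214 191.20179646]]
```

View pics/c1.png

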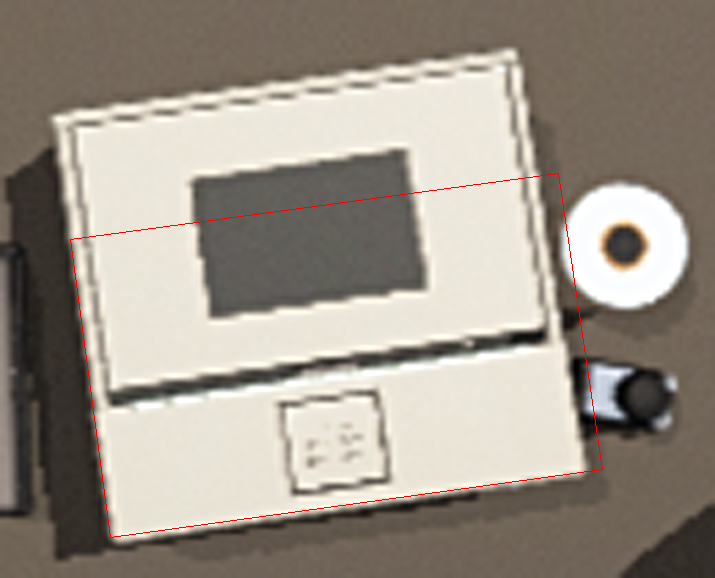

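The crop shows the top face cleanly: corners at crop px (115,543), (585,470), (517,50), (53,117), and the release plate centred near (335,443). My mask lost the rear part, so I'll use these corners instead.

Run:
```python
from h import *
c=optics.calibration("top")
T=lambda a:(np.array(a,float)-2.25)/5.5+[265,178]
C=cast(c,T([(115,543),(585,470),(517,50),(53,117)]),.15)
print(C.round(4)); print([np.linalg.norm(C[i]-C[(i+1)%4]).round(4) for i in range(4)])
Q=cast(c,T([(280,403),(378,392),(390,482),(293,495)]),.148)
print([np.linalg.norm(Q[i]-Q[(i+1)%4]).round(4) for i in range(4)])
ex=(C[2]+C[3]-C[0]-C[1])[:2]; ey=(C[0]+C[3]-C[1]-C[2])[:2]
y1=np.arctan2(ex[1],ex[0]); y2=np.arctan2(-ey[0],ey[1]); yaw=(y1+y2)/2
print("yaw",np.degrees([y1,y2]))
o=C.mean(0)[:2]; u=np.array([np.cos(yaw),np.sin(yaw)]); v=np.array([-u[1],u[0]])
print("origin",o,"deckmid",o-.0745*u,"rel",Q.mean(0)); d=Q.mean(0)[:2]-o; print("rel in printer",d@u,d@v)
rel=o-.0745*u+(d@v)*v; print("release used",rel)
print("hinge",o+.1*u)
# side check
s=optics.calibration("side"); print("side px of release",proj(s,np.r_[rel,.148]), proj(s,C))
for n,p in dict(stapler=(263,247),roll=(378,222),stamp=(378,250),cup=(306,138)).items(): print(n,cast(c,p,.08).round(3))
```

```text
[[ 0.3998 -0.035   0.15  ]
 [ 0.4323 -0.2686  0.15  ]
 [ 0.6426 -0.2405  0.15  ]
 [ 0.6115 -0.0068  0.15  ]]
[np.float64(0.2359), np.float64(0.2121), np.float64(0.2357), np.float64(0.2136)]
[np.float64(0.0492), np.float64(0.0448), np.float64(0.0486), np.float64(0.0458)]
yaw [7.60337065 7.73605548]
origin [ 0.52156811 -0.13771699] deckmid [ 0.44773459 -0.14765994] rel [ 0.4473444 -0.1450668  0.148    ]
rel in printer -0.07454061175200445 0.0026220089280132963
release used [ 0.44738465 -0.14506138]
hinge [ 0.6206735  -0.12437076]
side px of release [[227.34872165 219.71809549]] [[224.68240164 186.05187084]
 [204.55726149 255.7641784 ]
 [289.42023844 264.9651634 ]
 [300.58618382 193.12923228]]
stapler [[0.479 0.028 0.08 ]]
roll [[ 0.547 -0.308  0.08 ]]
stamp [[ 0.466 -0.305  0.08 ]]
cup [[ 0.798 -0.102  0.08 ]]
```

Sizes agree with those given (236 x 213 mm, plate 49 x 45 mm), and the side view confirms the spot. The release is at about (0.447, -0.145), with the printer yawed 7.7°. Next I go above it with the jaws closed and aligned along the printer's y.

>>> {"method": "carry_out", "body": {"plan": [[0.3,1,0,0,0,-0.02,0],[0.3,1,0,0,0,-0.02,0],[0.3,1,0,0,0,-0.02,0],[0.3,1,0,0,0,-0.02,0],[0.4,1,0,0,0,-0.02,0],[0.4,1,0,0,0,-0.02,0],[0.4,1,0,0,0,-0.02,0],[0.4,1,0,0,0,-0.02,0]], "newtons": 20}}

```text
t: 0.9
eef_pos: [0.3265, -0.4231, 0.2342]
ee_rot: [3.141, -0.0, -3.005]
force: [-0.1, -0.5, 0.4]
width: 0.0291
```

>>> {"method": "carry_out", "body": {"plan": [[0.4,1,0,0,0,0,0],[0.4,1,0,0,0,0,0],[0.4,1,0,0,0,0,0],[0.4,1,0,0,0,0,0],[0.4,1,0,0,0,0,0],[0.4,1,0,0,0,0,0],[0.4,1,0,0,0,0,0],[0.4,1,0,0,0,0,0]]}}

```text
t: 1.7
eef_pos: [0.4065, -0.2232, 0.2344]
ee_rot: [3.141, -0.0, -3.003]
force: [1.1, 0.2, -0.7]
width: 0.0003
```

>>> {"method": "carry_out", "body": {"plan": [[0.5,1,0,0,0,0,0],[0.5,1,0,0,0,0,0],[0.4,1,0,0,0,0,0],[0,0,0,0,0,0,0],[0,0,0,0,0,0,0]]}}

```text
t: 2.2
eef_pos: [0.4414, -0.1489, 0.2343]
ee_rot: [3.141, -0.001, -3.002]
force: [-0.1, -0.2, 0.3]
width: 0.0007
```

Run:
```python
from h import *
s=get_state(); print(s["t"],s["eef_pos"],np.degrees(s["ee_rot"]),s["force"],s["width"])
cv2.imwrite("pics/w1.png",optics.grab_frame("wrist"))
c=optics.calibration("wrist");print(c, "expected release px",proj(c,[.4474,-.1451,.148]))
```

```text
2.2 [ 0.44135726 -0.14887866  0.2343054 ] [ 1.79991780e+02 -3.61782126e-02 -1.71977713e+02] [-0.13097746 -0.15971678  0.25515226] 0.0007149812214930376
{'fov_y': 69.90966510776154, 'cx': 280.2977748081392, 'cy': 206.59318709780985, 'position': array([ 0.36200607, -0.16108371,  0.38424221]), 'orientation': array([-2.98539344e-01, -7.17265441e-05,  1.71016472e+00])} expected release px [[285.01829551 222.68606467]]
```

View pics/w1.png

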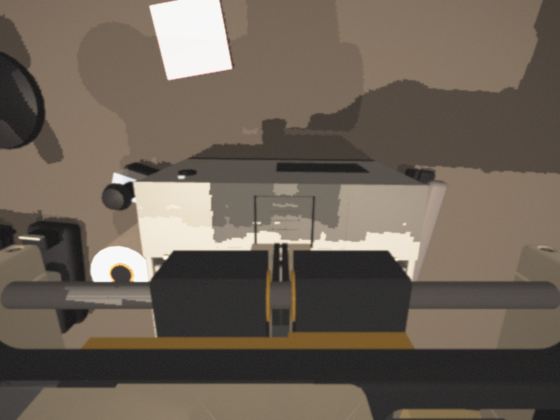

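The wrist view shows the plate at columns 254–314, starting at row 197. Its centre is near (284,223), and the predicted point is (285,223), so the position holds. I'll nudge +3 mm in y and descend.

>>> {"method": "carry_out", "body": {"plan": [[0,0.12,-0.7,0,0,0,0],[0,0,-0.7,0,0,0,0],[0,0,-0.7,0,0,0,0],[0,0,-0.6,0,0,0,0],[0,0,-0.1,0,0,0,0],[0,0,0,0,0,0,0]]}}

```text
t: 2.85
eef_pos: [0.441, -0.147, 0.1645]
ee_rot: [-3.141, -0.001, -3.004]
force: [-0.2, 0.0, 0.5]
width: 0.0005
```

>>> {"method": "carry_out", "body": {"plan": [[0,0,-0.08,0,0,0,0],[0,0,-0.08,0,0,0,0],[0,0,-0.08,0,0,0,0],[0,0,0,0,0,0,0],[0,0,0,0,0,0,0]]}}

```text
t: 3.35
eef_pos: [0.4415, -0.1463, 0.1587]
ee_rot: [-3.142, 0.0, -3.003]
force: [0.3, -0.7, -0.6]
width: 0.0004
```

>>> {"method": "carry_out", "body": {"plan": [[0,0,-0.08,0,0,0,0],[0,0,0,0,0,0,0],[0,0,0,0,0,0,0]]}}

```text
t: 3.65
eef_pos: [0.4414, -0.1463, 0.1565]
ee_rot: [3.142, -0.0, -3.003]
force: [0.4, -1.1, 0.1]
width: 0.0004
```

The tips are now 1.5 mm below the deck level with no force, so they are inside the opening. Pressing on.

>>> {"method": "carry_out", "body": {"plan": [[0,0,-0.08,0,0,0,0],[0,0,0,0,0,0,0],[0,0,0,0,0,0,0]]}}

```text
t: 3.95
eef_pos: [0.4415, -0.1464, 0.1546]
ee_rot: [-3.142, 0.0, -3.003]
force: [-1.1, 0.2, 1.9]
width: 0.0004
```

>>> {"method": "carry_out", "body": {"plan": [[0,0,-0.08,0,0,0,0],[0,0,0,0,0,0,0],[0,0,0,0,0,0,0]]}}

```text
t: 4.25
eef_pos: [0.4415, -0.1464, 0.1526]
ee_rot: [-3.142, 0.0, -3.003]
force: [-0.7, -0.1, 4.1]
width: 0.0005
```

>>> {"method": "carry_out", "body": {"plan": [[0,0,-0.05,0,0,0,0],[0,0,0,0,0,0,0],[0,0,0,0,0,0,0]]}}

```text
t: 4.55
eef_pos: [0.4415, -0.1464, 0.1514]
ee_rot: [-3.142, 0.0, -3.003]
force: [-1.2, -0.2, 4.7]
width: 0.0004
```

>>> {"method": "carry_out", "body": {"plan": [[0,0,-0.05,0,0,0,0],[0,0,0,0,0,0,0],[0,0,0,0,0,0,0],[0,0,0,0,0,0,0]]}}

```text
t: 4.95
eef_pos: [0.4416, -0.1463, 0.1503]
ee_rot: [-3.142, 0.0, -3.003]
force: [-2.3, 0.5, 6.3]
width: 0.0004
```

Run:
```python
from h import *
cv2.imwrite("pics/s2.png",optics.grab_frame("side"));print(get_state()["force"])
```

```text
[-1.33228417  1.36059975  5.51285898]
```

View pics/s2.png

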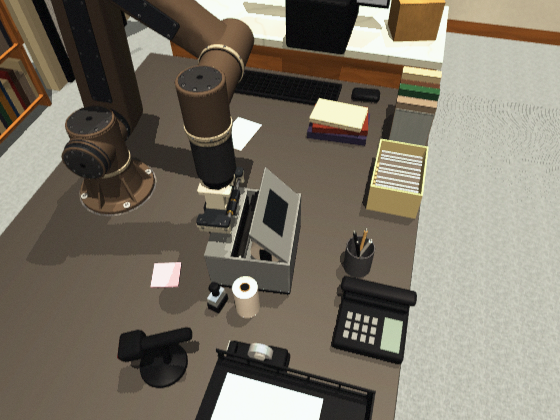

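The cover has sprung up; its front edge runs from about (253,242) to (270,173). I'll lift straight up while checking the angle.

>>> {"method": "carry_out", "body": {"plan": [[0,0,0.3,0,0,0,0],[0,0,0.6,0,0,0,0],[0,0,0.8,0,0,0,0],[0,0,0.8,0,0,0,0],[0,0,0.8,0,0,0,0],[0,0,0.8,0,0,0,0],[0,0,0,0,0,0,0],[0,0,0,0,0,0,0]]}}

```text
t: 5.8
eef_pos: [0.4413, -0.1462, 0.2526]
ee_rot: [3.141, 0.0, -3.003]
force: [-0.7, 0.2, -1.0]
width: 0.0002
```

Run:
```python
from h import *
a=np.radians(7.67);u=np.array([np.cos(a),np.sin(a),0]);v=np.array([-u[1],u[0],0])
H=np.array([.5216,-.1377,.146])+.1*u
for th in (.9,1.,1.1,1.2,1.3,1.65):
    E=H-.1335*np.cos(th)*u+[0,0,.1335*np.sin(th)]
    print(th,E.round(3),proj(optics.calibration("side"),[E+.11*v,E-.11*v]).round(0).tolist())
```

```text
0.9 [ 0.538 -0.135  0.251] [[266.0, 166.0], [251.0, 234.0]]
1.0 [ 0.549 -0.134  0.258] [[270.0, 165.0], [256.0, 232.0]]
1.1 [ 0.561 -0.132  0.265] [[275.0, 163.0], [260.0, 231.0]]
1.2 [ 0.573 -0.131  0.27 ] [[279.0, 162.0], [266.0, 230.0]]
1.3 [ 0.585 -0.129  0.275] [[284.0, 161.0], [271.0, 230.0]]
1.65 [ 0.631 -0.123  0.279] [[302.0, 161.0], [292.0, 231.0]]
```

>>> {"method": "carry_out", "body": {"plan": [[0.8,0.1,-0.14,0,0,0,0],[0.8,0.1,0,0,0,0,0],[0.8,0.1,0,0,0,0,0],[0.8,0.1,0,0,0,0,0],[0.4,0.06,0,0,0,0,0],[0.3,0.04,0,0,0,0,0],[0,0,0,0,0,0,0]]}}

```text
t: 6.5
eef_pos: [0.5391, -0.1337, 0.2483]
ee_rot: [3.141, -0.001, -3.003]
force: [0.4, -0.3, -0.1]
width: 0.0006
```

>>> {"method": "carry_out", "body": {"plan": [[0.2,0.03,0,0,0,0,0],[0.2,0.03,0,0,0,0,0],[0.2,0.03,0,0,0,0,0],[0.2,0.03,0,0,0,0,0],[0.2,0.03,0,0,0,0,0],[0.2,0.03,0,0,0,0,0],[0,0,0,0,0,0,0]]}}

```text
t: 7.2
eef_pos: [0.5697, -0.1292, 0.2488]
ee_rot: [3.142, -0.0, -3.003]
force: [-0.1, -0.1, -1.7]
width: 0.0006
```

Run:
```python
from h import *
cv2.imwrite("pics/s3.png",optics.grab_frame("side")[100:320,120:380].repeat(2,0).repeat(2,1));print(get_state()["force"],get_state()["eef_pos"])
```

```text
[ 0.3893036  -0.28889895  0.23911633] [ 0.56931137 -0.12924505  0.24880135]
```

View pics/s3.png

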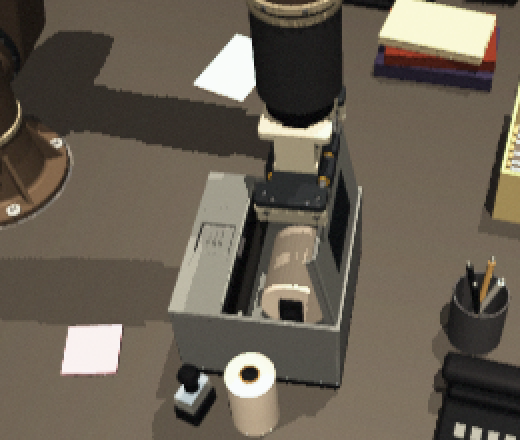

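The gripper is behind the cover's inner face, and the cover is already more upright, with its near edge from about (318,262) to (333,322) in the crop. I continue toward the stop.

>>> {"method": "carry_out", "body": {"plan": [[0.2,0.03,0,0,0,0,0],[0.2,0.03,0,0,0,0,0],[0.2,0.03,0,0,0,0,0],[0.2,0.03,0,0,0,0,0],[0.2,0.03,0,0,0,0,0],[0.2,0.03,0,0,0,0,0],[0.2,0.03,0,0,0,0,0],[0,0,0,0,0,0,0]]}}

```text
t: 8.05
eef_pos: [0.6045, -0.124, 0.2488]
ee_rot: [-3.142, -0.0, -3.003]
force: [0.5, -0.3, 0.7]
width: 0.0009
```

>>> {"method": "carry_out", "body": {"plan": [[0.12,0.02,0,0,0,0,0],[0.12,0.02,0,0,0,0,0],[0,0,0,0,0,0,0],[0,0,0,0,0,0,0]]}}

```text
t: 8.45
eef_pos: [0.605, -0.1239, 0.2488]
ee_rot: [3.141, -0.009, -3.004]
force: [-19.5, -0.4, 9.3]
width: 0.0004
```

>>> {"method": "carry_out", "body": {"plan": [[0.08,0.01,0,0,0,0,0],[0,0,0,0,0,0,0],[0,0,0,0,0,0,0]]}}

```text
t: 8.75
eef_pos: [0.6051, -0.1239, 0.2488]
ee_rot: [3.141, -0.013, -3.005]
force: [-25.4, 0.6, 12.9]
width: 0.0003
```

Rigid contact at 25 N, though 1 cm earlier than computed and with an upward component. I back off and look whether this was the stop or the body jamming on the cover's edge.

>>> {"method": "carry_out", "body": {"plan": [[-0.3,-0.04,0,0,0,0,0],[-1,-0.13,0,0,0,0,0],[-1,-0.13,0,0,0,0,0],[-1,-0.13,0,0,0,0,0],[-1,-0.13,0,0,0,0,0],[0,0,0,0,0,0,0],[0,0,0,0,0,0,0]]}}

```text
t: 9.45
eef_pos: [0.5048, -0.1368, 0.2498]
ee_rot: [-3.141, 0.002, -3.003]
force: [1.0, -0.2, -0.4]
width: 0.0004
```

Run:
```python
from h import *
s=optics.grab_frame("side");t=optics.grab_frame("top")
cv2.imwrite("pics/s4.png",np.hstack([cv2.resize(i,None,fx=4,fy=4,interpolation=2) for i in (s[140:280,200:310],t[175:285,270:355][:, :85])][:1]))
cv2.imwrite("pics/t4.png",cv2.resize(t[175:285,260:390],None,fx=5,fy=5,interpolation=2))
a=np.radians(7.67);u=np.array([np.cos(a),np.sin(a),0]);v=np.array([-u[1],u[0],0])
H=np.array([.5216,-.1377,.146])+.1*u
for th in (1.3,1.4,1.5,1.57,1.65):
    E=H-.1335*np.cos(th)*u+[0,0,.1335*np.sin(th)]
    P=[E+.11*v,E-.11*v]
    print(th,((proj(optics.calibration("side"),P)-[200,140])*4).round(0).tolist(),((proj(optics.calibration("top"),P)-[260,175])*5).round(0).tolist())
```

```text
1.3 [[337.0, 85.0], [284.0, 359.0]] [[96.0, 176.0], [537.0, 111.0]]
1.4 [[358.0, 83.0], [307.0, 358.0]] [[92.0, 149.0], [534.0, 85.0]]
1.5 [[378.0, 83.0], [330.0, 358.0]] [[88.0, 122.0], [530.0, 58.0]]
1.57 [[393.0, 84.0], [347.0, 360.0]] [[86.0, 104.0], [528.0, 39.0]]
1.65 [[410.0, 86.0], [366.0, 362.0]] [[82.0, 82.0], [524.0, 18.0]]
```

View pics/s4.png

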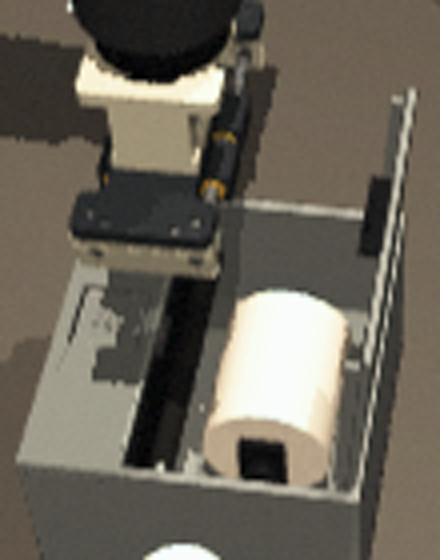

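View pics/t4.png

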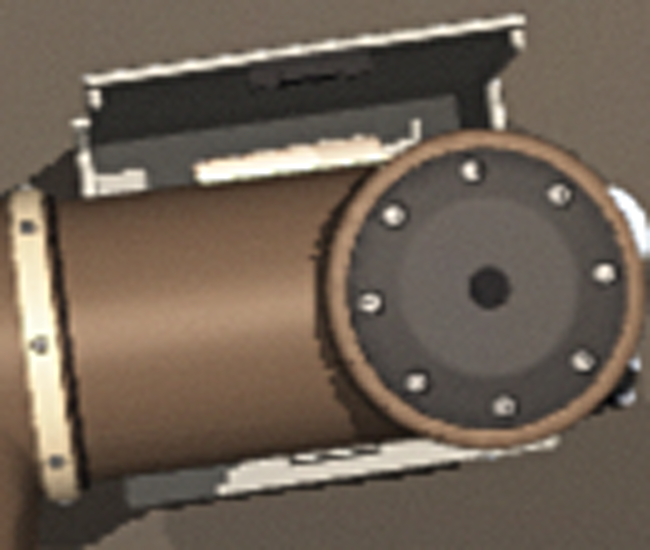

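In the top view the cover's edge runs (87,80)–(523,18). The model predicts (82,82)–(524,18) at 1.65 rad, so the cover is at its stop, and a block on its inner face explains the early contact. The side view agrees: edge end at (410,92) against a predicted (410,86). The arm stands clear, so I hand in.

Run:
```python
from h import *
s=optics.grab_frame("side"); o=cv2.imread("pics/side0.png"); d=cv2.absdiff(s,o).max(2)
for n,(x,y) in dict(roll=(246,297),stamp=(216,297),cup=(359,255),tape=(255,352),books=(338,122),scanner=(160,355)).items(): print(n,np.median(d[y-12:y+12,x-10:x+10]))
print(get_state()["force"]); print(arm.job_done())
```

```text
roll 9.0
stamp 6.0
cup 5.0
tape 8.0
books 10.0
scanner 4.0
[ 0.09509506 -0.0281083  -0.00689649]
the job is handed in; nothing more can be done
None
```

The cover release was pressed and the printer cover now stands fully open at its stop; the job is handed in at about 9.6 s of the 54 s allowed.

- **Release:** I located it by eye about 3 mm left of the deck's middle and confirmed it by feel. The closed fingertips went below deck level without resistance. The force then rose from about 2 to 6 N over roughly 5 mm of travel, and the cover sprang up.
- **Cover:** I pushed it back with the fingers until it met hard resistance of about 25 N, then withdrew. Its edge matches the 1.65 rad prediction in both the top and side views to about 1 to 2 pixels.
- **Disagreement:** contact with the stop came about 1 cm earlier than I computed, with up to 13 N upward. I put this down to a block on the cover's inner face, but I did not confirm it. I also cannot rule out that the gripper's body touched the cover's edge, though the force stayed under the 40 N limit.
- **Other objects:** the roll, stamp, pen cup, tape, books and scanner show no visible change in the side view. I did not check the stapler with a picture, but the arm stayed above the height of the printer's top the whole time.
- **Clear at the end:** the arm stood free of everything, with a tool force of about 0.1 N.

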